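# Weigh the mended heel hinge on the spring balance

## Robot

A 7-joint arm with a two-finger parallel gripper is mounted at the origin on the work surface. World frame = base frame: x ahead of the robot, y to its left, z up, the work surface at z = 0. Lengths are in m, angles in degrees, forces in N, time in s.
With the tool pointing down it reaches from about 0.425 to 0.95 m from the base axis. Payload 4.7 kg.
Tool frame: the origin (TCP) lies between the finger pads; the fingertips stand 25 mm ahead of it and the grasp point (between the pads) lies 6 mm ahead of it; z points along the fingers, y is the line along which they close (so a half turn about z gives the same grasp; the last joint's range is limited). The gripper opens to 85 mm and grips with 20 to 120 N. Pads are 22 mm wide; open, the fingers measure 114 mm over their backs; the gripper's body (76 mm by 85 mm) begins 54 mm behind the grasp point. The pads swing forward as they close: fully open they stand 13 mm farther back than shut.
Start: joints at [-68.52, 26.849, -2.785, 87.806, 1.381, 65.374, -4.715], TCP at [0.265, 0.621, 0.256] pointing down, gripper open.
Joint ranges: [-148.3, 148.3], [-19.14, 114.17], [-79.39, 73.82], [5.75, 140.21], [-59.74, 239.74], [12.07, 113.84], [-152.46, 152.46]. Speed limits (degrees/s): [147.25, 147.25, 180, 180, 180, 180, 180].

## Interface

Orientations are given as a 3x3 rotation matrix whose columns are the frame's x, y, z axes.
In Python, from station import telemetry, eyes, arm gives the robot as it stands. The module is installed in compiled form; this text tells all that it offers.
- The arm moves only by the shell command python3 -m jog 'ROWS' [FORCE]. ROWS is JSON, a list of rows, each an object with "delta_pos": the shift along the tool's x, y, z in units of 25 mm (1.0 is 25 mm), a list of three; "twist": the turn, a rotation vector about the tool's x, y, z in units of 10 degrees (1.0 is 10 degrees), a list of three; "gripper": the opening, from 0 (shut) to 1 (fully open). In form: [{"delta_pos": [dx, dy, dz], "twist": [rx, ry, rz], "gripper": gripper}, ...]. A call has exactly 10 rows; each row is the pose to reach, as a shift and turn from the pose commanded when the call began, along the tool's axes at that moment; what a row does not reach only later rows make up. A row lasts 1/8 s, in which the tool goes at most 62.5 mm and 10.7 degrees, less where a joint would pass 70% of its speed; a pose out of reach is approached as far as the arm can. A call with a gripper value outside its range is refused whole. The fingers move at their own pace and stop on an object; FORCE is the grip in N (left out, the last holds). Time passes only in rows, so rows that repeat a pose let the fingers close, or fill a call up. It gives the time, the measured TCP pose, the force, the opening and the grip force at its end, in the units of the state.
- telemetry.observe(): the state, without advancing time (a new reading comes with each control period).
- eyes.snapshot(name): name is "scene" or "side" or "wrist"; returns the picture (480x640x3 uint8, blue, green, red); there is no depth.
- eyes.camera_params(name): a dict with "fx", "fy", "cx", "cy" (pixels), "eye" and "rotation" of the camera in the world. Camera axes: x right, y down, z forward; pixel columns grow to the right and rows downward; lengths in m; the calibration is good to about 2 mm. A picture is of the moment at which its call begins: read the wrist's pose just before it. camera_params takes no time and is no camera call; for the wrist camera it gives the pose at the moment of the call.
- arm.sign_off(): hands the job in; it is judged then, once.
The state is a dict: "time": time; "q": joint angles; "qd": joint speeds; "joint_efforts": joint torques, N m; "tool_pos": TCP position; "ee_rot": TCP orientation; "ft_force": force on the tool from outside, world axes, zero at the start; "wrist_torque": the same for the moment, N m; "grip_width": opening from 0.0 (shut) to 1.0 (fully open); "grasp_force": force on a finger pad.
Only numpy, scipy, OpenCV 4.12 (cv2) and the standard library are available. Lean on these libraries where they do the work, as an engineer would, in place of code of your own. Each camera call takes 0.05 s, during which the arm holds its last target. There are 200 camera calls.

## Task

Hang the mended heel hinge by its bail in the dip of the spring balance's hook, easing its weight onto the spring so gently that the hook neither drops, springs up nor gets pushed down (it must never move faster than 5 cm/s), and let go. Once the hook has settled and stands still, slide the yellow marker gently down its rod until it is level with the red pointer, so that the weight stays recorded. Leave the hinge hanging and everything else on the bench where it is.

Things in the scene. Friction and masses are not known exactly. Their poses are not given: they have to be found in the camera images.
- tab_center (a point): Centre of the upright orange grip tab, 20 x 16 x 50 mm (x, y, z), atop the mended heel hinge (loose, 0.2 to 0.72 kg, not known before); grasp from above. Below the tab a steel bail (loop in the y-z plane, bars 10 mm thick along x) rises from an aluminium block 70 x 76 x 36 mm whose underside is 138 mm below this point. z up, x through the bail's window; may hang either way round
- bail_apex (a point): Inner top corner of the bail, where its two sloping bars (38 degrees) meet in an inverted V, 33 mm straight below tab_center. The open window below it is 69 mm high, down to the block, and 54 mm wide below the V, which is 24 mm high. Axes as tab_center
- hook_seat (a point): Top of the steel hook's 10 mm round bar, mid-dip, where bail_apex belongs (0 to 4 mm above); moves with the hook, 210 mm above the bench unloaded. The dip is flat for 30 mm along x, 11 mm deep on the column side. -x points out of the hook's open end, z up. The bail passes over the tip towards +x, bail x along hook x, then down into the dip
- hook_tip (a point): Top of the hook's upturned end, 33 mm in -x of hook_seat and 21 mm above it; the bar ends 5 mm further out. Axes as hook_seat
- hook (a joint): How far the hook has dipped, m: 0 unloaded, grows downward, stop at 0.09. Spring 100 N/m (1 N dips it 10 mm; the hinge dips it 20 to 70 mm); the hook's own 0.12 kg is already balanced. Lightly damped: it bounces for 2 to 3 s if let go out of balance. Moving faster than 0.05 m/s, up or down, or a load over 12 N, spoils it
- pointer_tip (a point): Top edge of the free end of the red pointer, a level bar 8 mm high that moves with the hook and reaches sideways (hook's +y) to within 3 mm of the yellow marker; 226 mm above the bench unloaded. Axes as hook_seat
- marker_top (a point): Point on the top face of the yellow marker tab to push on: 80 mm in front (-x) of the rod's axis, 20 mm from the tab's end. The tab is a level bar 8 mm high, 18 mm wide (y). The marker is level with the pointer when this point is as high as pointer_tip (within 4 mm). Axes as hook_seat
- marker (a joint): How far the marker has been slid down its rod, m: 0 at the top (top face 241 mm above the bench), to 0.10. It starts above the pointer, stays where it is left, and slides at about 2 N. Forcing it with over 15 N breaks it
- balance: Fixed stand of the balance: origin on the bench under the green column (36 x 30 mm, top 253 mm above the bench); a steel rod 12 mm thick stands 140 mm away in +y, its cap topping out at 257 mm. Hook and marker tab reach to -x. hook_seat is 135 mm in -x
- funnel: Tin funnel in a wooden holder, 90 x 90 x 121 mm, origin under its centre; leave alone
- base: Amber polycarbonate binding base, 120 x 80 x 27 mm, origin under its centre; leave alone
- nut_dish: Square tin dish 80 x 80 x 18 mm holding three zinc wing nuts, origin under its centre; leave alone
- punch: Round steel punch 130 mm long, 14 mm thick, lying along its x, origin under its middle; leave alone
Not all that is in view belongs to the job. Leave any purple look-alike of the part that bears tab_center alone.

How it is judged:
By the outcome, as a careful person would: the job done as asked, in the order asked, and still so for the second after the job is handed in, with the robot touching nothing.
It also fails if it takes over 72 s, if anything falls off the work surface, if the arm or the gripper's body presses on something with over 40 N, if the wrist force passes 120 N, or if a joint passes its speed limit or range.

## Working session

There is one attempt and no reset: what is moved stays moved. The work goes in short steps, Python scripts to look and compute and a shell command to move; the robot and the scene stay as the last step left them, time stands still between calls to the robot, and variables do not carry over. Pictures are saved under pics/ and viewed, at most 10 in all, crops included, and the job is handed in when it is done.

```bash
mkdir -p pics; cat > h.py <<'E'
import numpy as np, cv2
from station import telemetry, eyes, arm
E
python3 - <<'E'
from h import *
s=telemetry.observe();print({k:np.round(v,3).tolist() for k,v in s.items()})
ims=[]
for n in("scene","side"):
    p=eyes.camera_params(n);print(n,{k:np.round(v,3).tolist() for k,v in p.items()})
    im=eyes.snapshot(n);cv2.imwrite(f"pics/{n}0.png",im)
E
```

```text
{'time': 0.0, 'q': [-68.519, 26.897, -2.785, 87.876, 1.381, 65.375, -4.716], 'qd': [0.038, 0.047, 0.048, 0.014, 0.056, 0.003, -0.023], 'joint_efforts': [-0.001, -51.031, -0.047, -23.771, 0.011, 0.008, 0.0], 'tool_pos': [0.265, 0.62, 0.255], 'ee_rot': [[-0.92, 0.393, -0.001], [0.393, 0.92, -0.002], [-0.0, -0.002, -1.0]], 'ft_force': [-0.204, 0.588, -0.3], 'wrist_torque': [0.015, 0.001, -0.058], 'grasp_force': 0.0, 'grip_width': 0.998}
scene {'fx': 602.989, 'fy': 602.989, 'cx': 326.36, 'cy': 244.748, 'eye': [1.019, 0.223, 1.008], 'rotation': [[-0.575, 0.66, -0.484], [0.818, 0.453, -0.353], [-0.014, -0.599, -0.8]]}
side {'fx': 501.048, 'fy': 501.048, 'cx': 316.981, 'cy': 242.268, 'eye': [0.188, -0.781, 0.795], 'rotation': [[0.918, -0.246, 0.311], [-0.396, -0.612, 0.685], [0.022, -0.752, -0.659]]}
```

View pics/scene0.png

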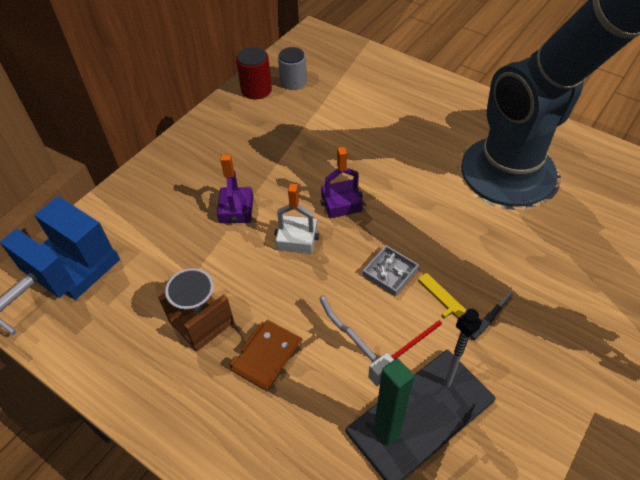

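View pics/side0.png

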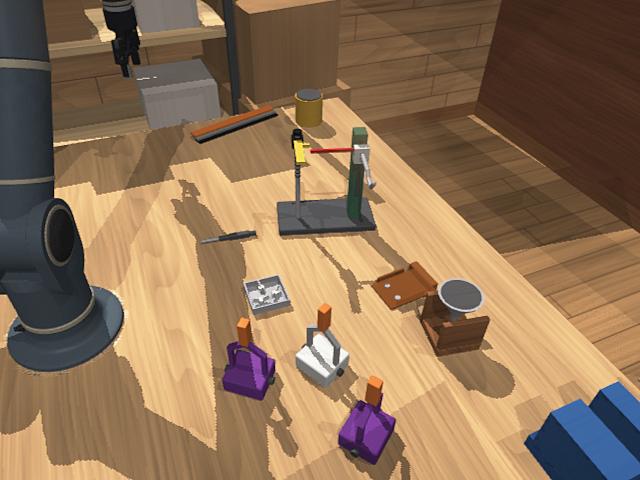

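The white-blocked hinge is the target: its tab is at scene (294,197) and side (324,317), and the two purple ones are decoys. In the scene view the balance has its column at (395,370), hook tip near (323,299), red pointer at (440,323) and yellow tab at (440,295).

```bash
cat >> h.py <<'E'
def ray(n,uv,p=None):
    p=p or eyes.camera_params(n)
    d=np.array([(uv[0]-p['cx'])/p['fx'],(uv[1]-p['cy'])/p['fy'],1.])
    R=np.array(p['rotation']);return np.array(p['eye']),R@d/np.linalg.norm(d)
def plane(n,uv,z,p=None):
    e,d=ray(n,uv,p);return e+d*(z-e[2])/d[2]
def tri(obs):
    A=np.zeros((3,3));b=np.zeros(3)
    for n,uv in obs:
        e,d=ray(n,uv);M=np.eye(3)-np.outer(d,d);A+=M;b+=M@e
    return np.linalg.solve(A,b)
def blobs(im,lo,hi,amin=30):
    m=cv2.inRange(cv2.cvtColor(im,cv2.COLOR_BGR2HSV),lo,hi)
    k,l,st,c=cv2.connectedComponentsWithStats(m)
    return [(c[i].round(1).tolist(),int(st[i,4]),(l==i).astype(np.uint8)) for i in range(1,k) if st[i,4]>=amin]
C=dict(orange=((7,200,120),(14,255,255)),yellow=((23,180,100),(33,255,255)),red=((0,200,90),(4,255,255)),green=((60,60,20),(90,255,255)))
E
python3 - <<'E'
from h import *
for n in("scene","side"):
    im=cv2.imread(f"pics/{n}0.png")
    for c in C:
        for b in blobs(im,*C[c]):
            r=cv2.boxPoints(cv2.minAreaRect(cv2.findNonZero(b[2])));print(n,c,b[:2],r.round(0).tolist())
a=cv2.resize(cv2.imread("pics/scene0.png")[270:460,310:510],None,fx=2,fy=2,interpolation=2)
b=cv2.resize(cv2.imread("pics/side0.png")[110:240,270:390],None,fx=3,fy=3,interpolation=2)
c=cv2.resize(cv2.imread("pics/scene0.png")[170:265,260:330],None,fx=2,fy=2)
o=np.zeros((590,780,3),np.uint8);o[:380,:400]=a;o[:390,410:770]=b;o[395:585,:140]=c
d=cv2.resize(cv2.imread("pics/side0.png")[295:390,285:360],None,fx=2,fy=2);o[395:585,150:300]=d
cv2.imwrite("pics/crop1.png",o)
E
```

```text
scene orange ([342.6, 156.4], 127) [[337.0, 148.0], [345.0, 146.0], [349.0, 169.0], [341.0, 170.0]]
scene orange ([227.1, 159.8], 84) [[220.0, 155.0], [230.0, 153.0], [233.0, 173.0], [224.0, 175.0]]
scene orange ([293.8, 190.3], 102) [[287.0, 184.0], [297.0, 183.0], [298.0, 203.0], [289.0, 204.0]]
scene orange ([247.4, 367.7], 241) [[231.0, 361.0], [245.0, 350.0], [265.0, 375.0], [251.0, 386.0]]
scene yellow ([442.5, 295.8], 635) [[412.0, 286.0], [425.0, 271.0], [466.0, 310.0], [453.0, 324.0]]
scene red ([416.1, 339.6], 250) [[392.0, 355.0], [439.0, 320.0], [441.0, 323.0], [394.0, 359.0]]
scene green ([392.5, 401.1], 2238) [[368.0, 441.0], [385.0, 357.0], [416.0, 363.0], [399.0, 448.0]]
side green ([353.2, 197.4], 473) [[346.0, 218.0], [351.0, 155.0], [364.0, 156.0], [359.0, 219.0]]
```

View pics/crop1.png

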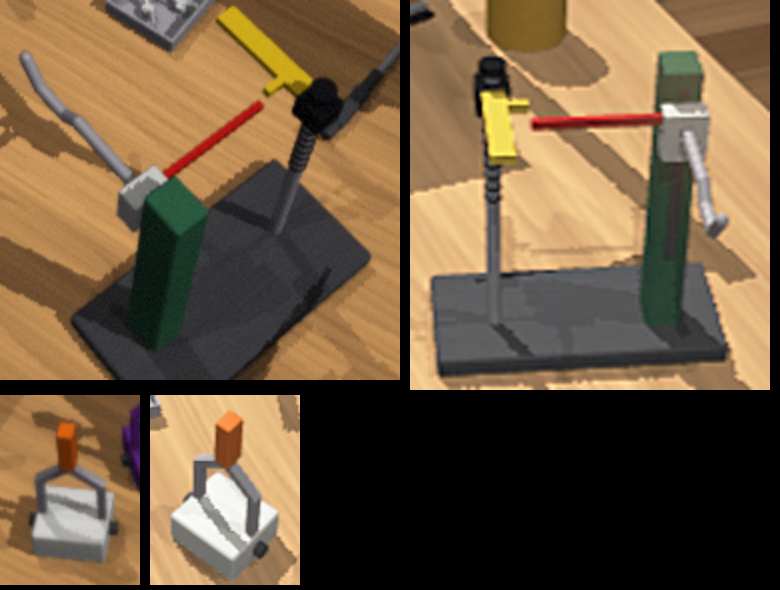

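The crops show the balance in clear outline. In scene pixels, the column top is at (397,373), the cap at (469,316), the hook tip at (322,298) and the yellow end at (422,277). The hinge stands upright with its bail visible in both views.

```bash
python3 - <<'E'
from h import *
P=lambda *a:print(a[0],np.round(a[1],4).tolist())
for nm,s,d,z in [("col",(397.5,373.5),(359.7,130),.253),("cap",(469,316),(296.7,131),.257),("tip",(322.5,298.5),(371,186),.231),("yend",(422,277),(301,163.3),.241),("red",(441,321.5),(311.3,151.3),.226)]:
    P(nm,plane("scene",s,z));P("  side",plane("side",d,z));P("  tri",tri([("scene",s),("side",d)]))
P("yin",plane("scene",(464,314),.241))
P("tab",tri([("scene",(293.5,194)),("side",(324.5,317.5))]))
for z in(.138,):P("tabp",plane("scene",(293.5,194),z));P("tabp",plane("side",(324.5,317.5),z))
P("legA",tri([("scene",(280.5,230)),("side",(336,362.5))]));P("legB",tri([("scene",(311,231)),("side",(309.5,346))]))
E
```

```text
col [0.6852, 0.093, 0.253]
  side [0.6812, 0.0932, 0.253]
  tri [0.6832, 0.0937, 0.2517]
cap [0.5534, 0.1317, 0.257]
  side [0.5468, 0.1323, 0.257]
  tri [0.5494, 0.1327, 0.2549]
tip [0.6352, -0.0666, 0.231]
  side [0.6195, -0.0804, 0.231]
  tri [0.6286, -0.0693, 0.2208]
yend [0.5228, 0.0398, 0.241]
  side [0.5163, 0.0317, 0.241]
  tri [0.5193, 0.0387, 0.236]
red [0.5659, 0.0984, 0.226]
  side [0.564, 0.0903, 0.226]
  tri [0.5655, 0.0971, 0.2226]
yin [0.5446, 0.1223, 0.241]
tab [0.4314, -0.2824, 0.1406]
tabp [0.4287, -0.2833, 0.138]
tabp [0.4331, -0.2812, 0.138]
legA [0.45, -0.3066, 0.0323]
legB [0.4183, -0.2537, 0.033]
```

```bash
cat >> h.py <<'E'
def to(*targets):
    """print row deltas for world targets (x,y,z[,tool-y yaw deg])"""
    s=telemetry.observe();R=np.array(s['ee_rot']);p=np.array(s['tool_pos']);y=np.degrees(np.arctan2(R[1,1],R[0,1]))
    print('t',round(s['time'],2),'pos',p.round(4),'yaw',y.round(2),'tilt',R[:,2].round(3),'F',np.round(s['ft_force'],2),'w',round(s['grip_width'],3))
    from scipy.spatial.transform import Rotation as Ro
    for t in targets:
        d=R.T@(np.array(t[:3])-p)/.025
        tw=[0,0,0]
        if len(t)>3:
            a=np.radians(t[3]);T=np.array([[-np.sin(a),np.cos(a),0],[np.cos(a),np.sin(a),0],[0,0,-1]]).T
            T=np.column_stack([np.cross([np.cos(a),np.sin(a),0],[0,0,-1]),[np.cos(a),np.sin(a),0],[0,0,-1]])
            tw=Ro.from_matrix(R.T@T).as_rotvec(degrees=True)/10
        print(t,'->',d.round(3).tolist(),np.round(tw,3).tolist())
E
python3 - <<'E'
from h import *
to((.42,.45,.35,30),(.55,.25,.36,0),(.54,0,.36,-30),(.4314,-.2824,.30,-59))
E
```

```text
t 0.1 pos [0.265  0.6203 0.2554] yaw 66.87 tilt [-0.001 -0.002 -1.   ] F [ 0.79 -0.77  0.41] w 1.002
(0.42, 0.45, 0.35, 30) -> [-8.377, -3.835, -3.778] [-0.01, 0.003, 3.687]
(0.55, 0.25, 0.36, 0) -> [-16.302, -9.149, -4.168] [-0.009, 0.006, 6.687]
(0.54, 0, 0.36, -30) -> [-19.863, -18.502, -4.152] [-0.007, 0.009, 9.687]
(0.4314, -0.2824, 0.3, -59) -> [-20.306, -30.592, -1.731] [-0.005, 0.011, 12.587]
```

```bash
python3 -m jog '[{"delta_pos":[-2,-1,-2.5],"twist":[0,0,0.9],"gripper":1},{"delta_pos":[-4.2,-1.9,-3.8],"twist":[0,0,1.8],"gripper":1},{"delta_pos":[-6.3,-2.9,-4],"twist":[0,0,2.7],"gripper":1},{"delta_pos":[-8.4,-3.8,-4],"twist":[0,0,3.6],"gripper":1},{"delta_pos":[-10.4,-5.1,-4.1],"twist":[0,0,4.4],"gripper":1},{"delta_pos":[-12.4,-6.5,-4.1],"twist":[0,0,5.2],"gripper":1},{"delta_pos":[-14.4,-7.8,-4.2],"twist":[0,0,6],"gripper":1},{"delta_pos":[-16.3,-9.2,-4.2],"twist":[0,0,6.7],"gripper":1},{"delta_pos":[-17.2,-11.5,-4.2],"twist":[0,0,7.4],"gripper":1},{"delta_pos":[-18.1,-13.8,-4.2],"twist":[0,0,8.2],"gripper":1}]'
python3 - <<'E'
from h import *
to((.54,0,.36,-30),(.49,-.14,.36,-45),(.4314,-.2824,.30,-59))
E
```

```text
time: 1.35
tool_pos: [0.5457, 0.1242, 0.3607]
ee_rot: [[0.266, 0.964, -0.001], [0.964, -0.266, -0.001], [-0.001, -0.001, -1.0]]
ft_force: [1.3, -0.2, -0.8]
grip_width: 1.002
grasp_force: 0.0
t 1.35 pos [0.5457 0.1242 0.3607] yaw -15.42 tilt [-0.001 -0.001 -1.   ] F [ 1.25 -0.24 -0.82] w 1.002
(0.54, 0, 0.36, -30) -> [-4.851, 1.103, 0.029] [-0.003, 0.005, 1.458]
(0.49, -0.14, 0.36, -45) -> [-10.781, 0.664, 0.034] [-0.002, 0.005, 2.958]
(0.4314, -0.2824, 0.3, -59) -> [-16.893, -0.08, 2.439] [-0.002, 0.005, 4.358]
```

```bash
python3 -m jog '[{"delta_pos":[-2.4,0.6,0],"twist":[0,0,0.7],"gripper":0.7},{"delta_pos":[-4.8,1.1,0],"twist":[0,0,1.4],"gripper":0.7},{"delta_pos":[-7,0.9,0],"twist":[0,0,2],"gripper":0.7},{"delta_pos":[-9,0.8,0],"twist":[0,0,2.5],"gripper":0.7},{"delta_pos":[-11,0.6,0],"twist":[0,0,3],"gripper":0.7},{"delta_pos":[-13,0.4,0.6],"twist":[0,0,3.5],"gripper":0.7},{"delta_pos":[-15,0.2,1.3],"twist":[0,0,4],"gripper":0.7},{"delta_pos":[-16.9,-0.1,2.1],"twist":[0,0,4.36],"gripper":0.7},{"delta_pos":[-16.9,-0.1,2.4],"twist":[0,0,4.36],"gripper":0.7},{"delta_pos":[-16.9,-0.1,2.4],"twist":[0,0,4.36],"gripper":0.7}]'
python3 - <<'E'
from h import *
p=eyes.camera_params("wrist");im=eyes.snapshot("wrist");cv2.imwrite("pics/w1.png",im)
to((.4314,-.2824,.144,-59))
print({k:np.round(v,3).tolist() for k,v in p.items()})
for b in blobs(im,*C['orange']):
    r=cv2.minAreaRect(cv2.findNonZero(b[2]));print(b[:2],cv2.boxPoints(r).round(0).tolist(), plane("wrist",b[0],.16,p))
E
```

```text
time: 2.6
tool_pos: [0.433, -0.2799, 0.3006]
ee_rot: [[0.855, 0.519, -0.001], [0.519, -0.855, 0.001], [-0.001, -0.002, -1.0]]
ft_force: [1.8, 0.7, -1.3]
grip_width: 0.699
grasp_force: 0.0
t 2.65 pos [ 0.4337 -0.2796  0.3011] yaw -58.62 tilt [-0.     0.001 -1.   ] F [ 0.52  0.2  -0.23] w 0.702
(0.4314, -0.2824, 0.144, -59) -> [-0.137, 0.054, 6.284] [-0.004, -0.0, 0.038]
{'fx': 355.6, 'fy': 355.6, 'cx': 321.753, 'cy': 240.196, 'eye': [0.489, -0.246, 0.419], 'rotation': [[0.52, -0.824, -0.227], [-0.854, -0.502, -0.135], [-0.003, 0.264, -0.964]]}
([321.7, 218.0], 153) [[313.0, 224.0], [313.0, 213.0], [331.0, 213.0], [331.0, 224.0]] [ 0.44283596 -0.27373147  0.16      ]
([482.4, 308.4], 39) [[478.0, 305.0], [481.0, 303.0], [487.0, 312.0], [484.0, 314.0]] [ 0.44674401 -0.4212959   0.16      ]
([499.0, 322.3], 138) [[485.0, 314.0], [509.0, 313.0], [510.0, 332.0], [486.0, 333.0]] [ 0.44399397 -0.44031812  0.16      ]
```

View pics/w1.png

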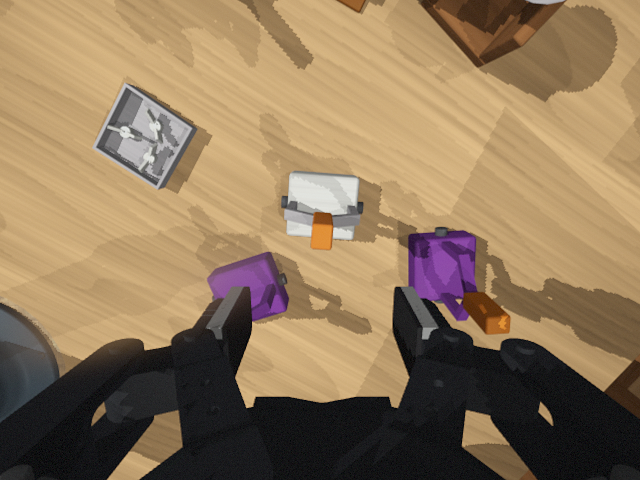

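The wrist view shows the white hinge's tab at (322,231), lying almost between the fingers and spanning v 213–249. Bail and block are turned about 4° from the tool.

```bash
python3 - <<'E'
from h import *
p=eyes.camera_params("wrist")
x=np.array([.889,.463,0])
print(plane("wrist",(321.5,248.5),.163,p)+.01*x, plane("wrist",(323,213),.113,p)-.01*x, plane("wrist",(322,231),.138,p))
E
```

```text
[ 0.43290373 -0.28064608  0.163     ] [ 0.43071419 -0.28176078  0.113     ] [ 0.43054357 -0.28168365  0.138     ]
```

```bash
python3 - <<'E'
from h import *
to((.432,-.281,.149,-62.5))
E
```

```text
t 2.65 pos [ 0.4337 -0.2796  0.3011] yaw -58.62 tilt [-0.     0.001 -1.   ] F [ 0.52  0.2  -0.23] w 0.702
(0.432, -0.281, 0.149, -62.5) -> [-0.087, 0.018, 6.084] [-0.004, -0.0, 0.388]
```

```bash
python3 -m jog '[{"delta_pos":[-0.09,0.02,1],"twist":[0,0,0.39],"gripper":0.7},{"delta_pos":[-0.09,0.02,2.2],"twist":[0,0,0.39],"gripper":0.6},{"delta_pos":[-0.09,0.02,3.4],"twist":[0,0,0.39],"gripper":0.6},{"delta_pos":[-0.09,0.02,4.6],"twist":[0,0,0.39],"gripper":0.6},{"delta_pos":[-0.09,0.02,5.5],"twist":[0,0,0.39],"gripper":0.6},{"delta_pos":[-0.09,0.02,6.1],"twist":[0,0,0.39],"gripper":0.6},{"delta_pos":[-0.09,0.02,6.1],"twist":[0,0,0.39],"gripper":0.6},{"delta_pos":[-0.09,0.02,6.1],"twist":[0,0,0.39],"gripper":0},{"delta_pos":[-0.09,0.02,6.1],"twist":[0,0,0.39],"gripper":0},{"delta_pos":[-0.09,0.02,6.1],"twist":[0,0,0.39],"gripper":0}]' 60
python3 -m jog '[{"delta_pos":[0,0,0],"twist":[0,0,0],"gripper":0},{"delta_pos":[0,0,0],"twist":[0,0,0],"gripper":0},{"delta_pos":[0,0,-0.2],"twist":[0,0,0],"gripper":0},{"delta_pos":[0,0,-0.6],"twist":[0,0,0],"gripper":0},{"delta_pos":[0,0,-1.4],"twist":[0,0,0],"gripper":0},{"delta_pos":[0,0,-2.4],"twist":[0,0,0],"gripper":0},{"delta_pos":[0,0,-3.6],"twist":[0,0,0],"gripper":0},{"delta_pos":[0,0,-4.8],"twist":[0,0,0],"gripper":0},{"delta_pos":[0,0,-6],"twist":[0,0,0],"gripper":0},{"delta_pos":[0,0,-6.6],"twist":[0,0,0],"gripper":0}]'
python3 - <<'E'
from h import *
to((.6,-.17,.32,-16))
E
```

```text
time: 3.9
tool_pos: [0.4316, -0.2819, 0.1495]
ee_rot: [[0.888, 0.46, 0.001], [0.46, -0.888, 0.001], [0.001, -0.001, -1.0]]
ft_force: [-1.5, 3.6, 5.9]
grip_width: 0.182
grasp_force: 59.6
time: 5.15
tool_pos: [0.4314, -0.2828, 0.3152]
ee_rot: [[0.888, 0.459, 0.002], [0.459, -0.888, -0.001], [0.002, 0.002, -1.0]]
ft_force: [-0.6, 0.4, -6.2]
grip_width: 0.178
grasp_force: 58.8
t 5.15 pos [ 0.4314 -0.2828  0.3152] yaw -62.66 tilt [ 0.002 -0.001 -1.   ] F [-0.63  0.41 -6.22] w 0.178
(0.6, -0.17, 0.32, -16) -> [8.064, -0.912, -0.179] [0.013, -0.005, -4.666]
```

```bash
python3 - <<'E'
from h import *
to((.61,-.155,.31,-16.1))
E
python3 -m jog '[{"delta_pos":[0.4,0,0],"twist":[0,0,-0.3],"gripper":0},{"delta_pos":[1.4,-0.1,0],"twist":[0,0,-0.9],"gripper":0},{"delta_pos":[2.8,-0.2,0],"twist":[0,0,-1.6],"gripper":0},{"delta_pos":[4.2,-0.4,0],"twist":[0,0,-2.4],"gripper":0},{"delta_pos":[5.6,-0.6,0],"twist":[0,0,-3.2],"gripper":0},{"delta_pos":[7,-0.8,0],"twist":[0,0,-4],"gripper":0},{"delta_pos":[8,-1,0],"twist":[0,0,-4.5],"gripper":0},{"delta_pos":[8.5,-1.1,0.1],"twist":[0,0,-4.66],"gripper":0},{"delta_pos":[8.65,-1.2,0.2],"twist":[0,0,-4.66],"gripper":0},{"delta_pos":[8.65,-1.2,0.2],"twist":[0,0,-4.66],"gripper":0}]'
python3 - <<'E'
from h import *
a=eyes.snapshot("wrist");p=eyes.camera_params("wrist")
import json;json.dump({k:np.array(v).tolist() for k,v in p.items()},open("p2.json","w"))
b=eyes.snapshot("scene");c=eyes.snapshot("side")
cv2.imwrite("pics/w2.png",a);cv2.imwrite("pics/s2.png",b);cv2.imwrite("pics/d2.png",c)
o=np.zeros((600,800,3),np.uint8);o[:480,:480]=a[:,80:560]
o[:300,490:790]=cv2.resize(b[250:400,290:440],None,fx=2,fy=2);o[300:600,490:790]=cv2.resize(c[120:270,290:440],None,fx=2,fy=2)
cv2.imwrite("pics/v2.png",o);to()
E
```

```text
t 5.15 pos [ 0.4314 -0.2828  0.3152] yaw -62.66 tilt [ 0.002 -0.001 -1.   ] F [-0.63  0.41 -6.22] w 0.178
(0.61, -0.155, 0.31, -16.1) -> [8.694, -1.262, 0.222] [0.013, -0.005, -4.656]
time: 6.4
tool_pos: [0.6086, -0.1568, 0.3081]
ee_rot: [[0.278, 0.961, -0.002], [0.961, -0.278, -0.0], [-0.001, -0.002, -1.0]]
ft_force: [-0.1, -1.0, -5.6]
grip_width: 0.18
grasp_force: 58.8
t 6.55 pos [ 0.6088 -0.1574  0.309 ] yaw -16.16 tilt [-0. -0. -1.] F [ 0.21 -0.14 -6.68] w 0.181
```

View pics/v2.png

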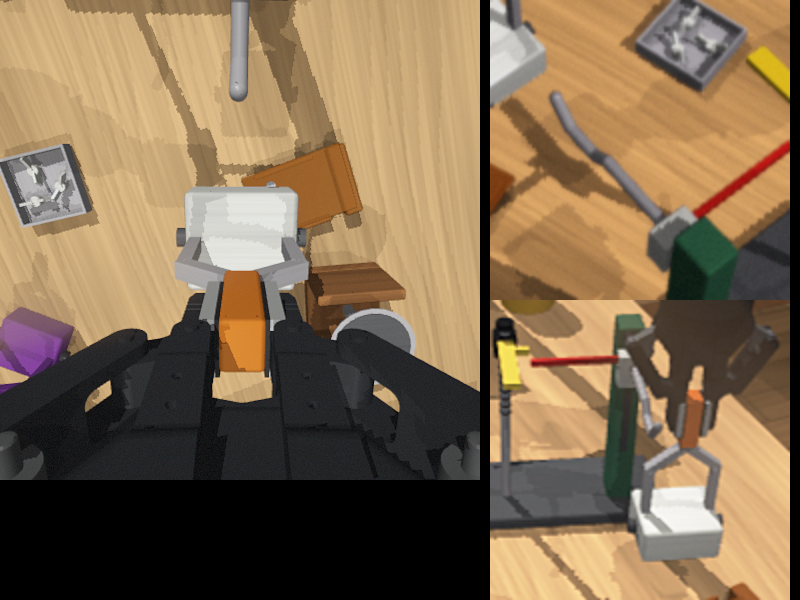

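The hook comes in almost straight up the wrist picture, with its tip at full-picture pixel (318,91). The hinge hangs level in the grip, its tab at column 322.

```bash
python3 - <<'E'
from h import *;import json
p=json.load(open("p2.json"));im=cv2.imread("pics/w2.png")
g=cv2.cvtColor(im,cv2.COLOR_BGR2HSV);m=((g[:,:,1]<45)&(g[:,:,2]>60)).astype(np.uint8)
for v in(5,30,55,75,90):
    c=np.flatnonzero(m[v,290:350])+290;print(v,c.min(),c.max(),c.mean())
s=telemetry.observe();R=np.array(s['ee_rot']);t=np.array(s['tool_pos'])
for uv,z in [((318.5,91),.231),((319,75),.231),((320,5),.205)]:
    w=plane("wrist",uv,z,p);print(w.round(4),'tool mm',((R.T@(w-t))*1000).round(1))
w=plane("wrist",(322,321),.323-.0,p)
# tab top face corners ~ z=.322: near edge row 371, far-right
for uv in((299,371),(345,371)):
    w=plane("wrist",uv,.3225,p);print('tab',((R.T@(w-t))*1000).round(1))
E
```

```text
5 311 328 319.5
30 311 328 319.5
55 311 327 319.0
75 310 327 318.5
90 309 327 318.0
[ 0.6317 -0.0688  0.231 ] tool mm [91.5 -2.7 77.9]
[ 0.6341 -0.0617  0.231 ] tool mm [99.  -2.4 77.9]
[ 0.6455 -0.0235  0.205 ] tool mm [138.8  -2.1 103.9]
tab [ -9.2  -8.5 -13.5]
tab [ -9.1   7.2 -13.5]
```

```bash
python3 -m jog '[{"delta_pos":[0.2,0,0.4],"twist":[0,0,0],"gripper":0},{"delta_pos":[0.7,-0.04,0.85],"twist":[0,0,0],"gripper":0},{"delta_pos":[1.4,-0.04,0.85],"twist":[0,0,0],"gripper":0},{"delta_pos":[2.2,-0.04,0.85],"twist":[0,0,0],"gripper":0},{"delta_pos":[3,-0.04,0.85],"twist":[0,0,0],"gripper":0},{"delta_pos":[3.8,-0.04,0.85],"twist":[0,0,0],"gripper":0},{"delta_pos":[4.4,-0.04,0.85],"twist":[0,0,0],"gripper":0},{"delta_pos":[4.8,-0.04,0.85],"twist":[0,0,0],"gripper":0},{"delta_pos":[5,-0.04,0.85],"twist":[0,0,0],"gripper":0},{"delta_pos":[5,-0.04,0.85],"twist":[0,0,0],"gripper":0}]'
python3 - <<'E'
from h import *
b=eyes.snapshot("scene");c=eyes.snapshot("side")
cv2.imwrite("pics/s3.png",b);cv2.imwrite("pics/d3.png",c)
o=np.zeros((400,800,3),np.uint8)
o[:,:400]=cv2.resize(b[270:400,310:440],(400,400),interpolation=2);o[:,400:]=cv2.resize(c[120:220,320:420],(400,400),interpolation=2)
cv2.imwrite("pics/v3.png",o);to()
E
```

```text
time: 7.8
tool_pos: [0.6432, -0.036, 0.2875]
ee_rot: [[0.276, 0.961, -0.0], [0.961, -0.276, -0.0], [-0.0, -0.0, -1.0]]
ft_force: [1.2, -0.2, -5.3]
grip_width: 0.181
grasp_force: 58.9
t 7.9 pos [ 0.643  -0.0369  0.2876] yaw -16.11 tilt [-0.    -0.001 -1.   ] F [-0.01 -0.01 -6.27] w 0.178
```

View pics/v3.png

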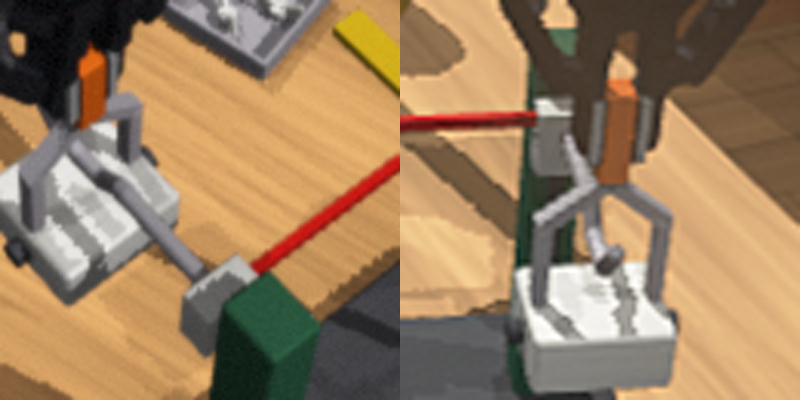

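```bash
python3 - <<'E'
from h import *
s=telemetry.observe();R=np.array(s['ee_rot']);t=np.array(s['tool_pos'])
def lat(n,uv,x):  # intersect ray with plane tool-x = x (mm)
    e,d=ray(n,uv);a=R[:,0];k=(x/1000-(e-t)@a)/(d@a);return ((R.T@(e+k*d-t))*1000).round(1)
print('side apex',lat("side",(373,167.5),0),'tabtop',lat("side",(320+221/4.,120+90/4.),0))
for x in(-33,-38):print('side tip',lat("side",(372,184.5),x))
def pl(n,uv,z):return ((R.T@(plane(n,uv,z)-t))*1000).round(1)
f=130/400
print('scene hook far (carriage side)',pl("scene",(310+198*f,270+270*f),.221),'tip0',pl("scene",(322.5,298.5),.231))
c=cv2.cvtColor(cv2.imread("pics/d3.png"),cv2.COLOR_BGR2HSV)
q=lambda w:[round(float(v),1) for v in w]
def pr(n,w):
    p=eyes.camera_params(n);v=np.array(p['rotation']).T@(w-np.array(p['eye']));return q((p['cx']+p['fx']*v[0]/v[2],p['cy']+p['fy']*v[1]/v[2]))
print('apex expected side',pr("side",t+[0,0,-.0445]),'scene',pr("scene",t+[0,0,-.0445]))
E
```

```text
side apex [-0.   2.7 45.5] tabtop [  0.    1.6 -11.9]
side tip [-33.   -4.6  64. ]
side tip [-38.   -5.9  60.4]
scene hook far (carriage side) [88.7  1.5 66.5] tip0 [-30.6   0.8  56.6]
apex expected side [371.7, 167.1] scene [335.8, 307.7]
```

```bash
cat >> h.py <<'E'
def proj(n,w):
    p=eyes.camera_params(n);v=np.array(p['rotation']).T@(np.array(w)-np.array(p['eye']));return np.array((p['cx']+p['fx']*v[0]/v[2],p['cy']+p['fy']*v[1]/v[2]))
E
python3 - <<'E'
from h import *
s=telemetry.observe();R=np.array(s['ee_rot']);t=np.array(s['tool_pos'])
W=lambda x,y,z:t+R@np.array([x,y,z])/1000
o=[]
for n,f,(u0,v0) in(("scene","s3",(310,270)),("side","d3",(330,130))):
    im=cv2.imread(f"pics/{f}.png")
    for b in blobs(im,(3,120,60),(16,255,255),20):
        if abs(b[0][0]-proj(n,W(0,0,11))[0])<15 and abs(b[0][1]-proj(n,W(0,0,11))[1])<25:
            print(n,b[:2],cv2.boundingRect(cv2.findNonZero(b[2])),'expect center',proj(n,W(0,0,11.5)).round(1))
    K=6 if n=="side" else 4
    c=cv2.resize(im[v0:v0+100-(K==4)*0,u0:u0+(66 if K==6 else 100)],None,fx=K,fy=K,interpolation=cv2.INTER_CUBIC)
    def line(pts,col):
        q=np.array([(proj(n,W(*a))-(u0,v0)+.5)*K for a in pts]).round().astype(np.int32);cv2.polylines(c,[q],False,col,1)
    zt=-11+0
    line([(0,-27,68.5),(0,0,44.5),(0,27,68.5),(0,27,113),(0,-27,113),(0,-27,68.5)],(255,0,255))
    dz=(s['tool_pos'][2]-.205)*1000
    for y,col in((0,(0,255,0)),(-6,(255,255,0))):
        line([(-38,y,dz-21),(-15,y,dz),(15,y,dz),(25,y,dz-11),(90,y,dz-11)],col)
    o.append(c[:600,:400])
h=max(x.shape[0] for x in o);o=[cv2.copyMakeBorder(x,0,h-x.shape[0],0,4,0) for x in o]
r=np.hstack(o);print(r.shape);cv2.imwrite("pics/v4.png",r)
E
```

```text
scene ([339.5, 297.4], 217) (335, 284, 10, 28) expect center [335.8 295.7]
side ([376.4, 130.7], 24) (374, 128, 5, 7) expect center [373.3 153. ]
side ([374.3, 152.0], 210) (369, 139, 11, 27) expect center [373.3 153. ]
(600, 804, 3)
```

View pics/v4.png

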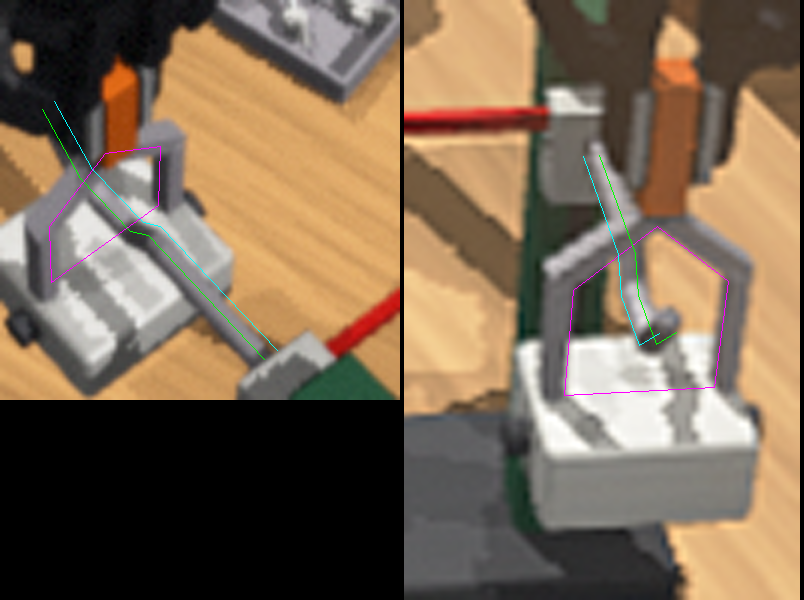

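The overlay shows the hook bar running through the bail's window, within about 1–2 mm of centre, with the bail over the flat of the dip. Next I'll lower it to just above contact and average the free-hanging weight.

```bash
cat >> h.py <<'E'
def avg(n=12):
    F=[]
    for _ in range(n): eyes.snapshot("side");F.append(telemetry.observe()['ft_force'])
    F=np.array(F);print('Favg',F.mean(0).round(3),'sd',F.std(0).round(3));return F.mean(0)
E
python3 -m jog '[{"delta_pos":[-0.08,0,0.1],"twist":[0,0,0],"gripper":0},{"delta_pos":[-0.08,0,0.3],"twist":[0,0,0],"gripper":0},{"delta_pos":[-0.08,0,0.5],"twist":[0,0,0],"gripper":0},{"delta_pos":[-0.08,0,0.7],"twist":[0,0,0],"gripper":0},{"delta_pos":[-0.08,0,0.85],"twist":[0,0,0],"gripper":0},{"delta_pos":[-0.08,0,0.95],"twist":[0,0,0],"gripper":0},{"delta_pos":[-0.08,0,1],"twist":[0,0,0],"gripper":0},{"delta_pos":[-0.08,0,1],"twist":[0,0,0],"gripper":0},{"delta_pos":[-0.08,0,1],"twist":[0,0,0],"gripper":0},{"delta_pos":[-0.08,0,1],"twist":[0,0,0],"gripper":0}]'
python3 - <<'E'
from h import *
avg();to()
E
```

```text
time: 9.15
tool_pos: [0.6427, -0.0378, 0.2627]
ee_rot: [[0.276, 0.961, 0.0], [0.961, -0.276, 0.0], [0.0, 0.0, -1.0]]
ft_force: [0.1, 0.4, -6.4]
grip_width: 0.181
grasp_force: 58.9
Favg [ 0.181 -0.196 -6.338] sd [0.488 0.309 0.385]
t 9.75 pos [ 0.6426 -0.0377  0.2625] yaw -16.04 tilt [-0.  0. -1.] F [ 0.91 -0.26 -6.5 ] w 0.183
```

```bash
python3 -m jog '[{"delta_pos":[0,0,0.08],"twist":[0,0,0],"gripper":0},{"delta_pos":[0,0,0.16],"twist":[0,0,0],"gripper":0},{"delta_pos":[0,0,0.24],"twist":[0,0,0],"gripper":0},{"delta_pos":[0,0,0.32],"twist":[0,0,0],"gripper":0},{"delta_pos":[0,0,0.4],"twist":[0,0,0],"gripper":0},{"delta_pos":[0,0,0.48],"twist":[0,0,0],"gripper":0},{"delta_pos":[0,0,0.56],"twist":[0,0,0],"gripper":0},{"delta_pos":[0,0,0.64],"twist":[0,0,0],"gripper":0},{"delta_pos":[0,0,0.7],"twist":[0,0,0],"gripper":0},{"delta_pos":[0,0,0.72],"twist":[0,0,0],"gripper":0}]'
python3 - <<'E'
from h import *
avg(8);to()
E
```

```text
time: 11.0
tool_pos: [0.6427, -0.0377, 0.2445]
ee_rot: [[0.276, 0.961, 0.0], [0.961, -0.276, 0.0], [0.0, -0.0, -1.0]]
ft_force: [-0.7, 0.1, -4.5]
grip_width: 0.178
grasp_force: 59.0
Favg [-0.585  0.14  -4.815] sd [0.538 0.425 0.432]
t 11.4 pos [ 0.6426 -0.0377  0.2446] yaw -16.03 tilt [-0.  0. -1.] F [-0.9  -0.17 -4.79] w 0.177
```

Contact came about 5 mm early with a force along -y on the tool, so the hook is bearing on the -y bar. I'll shift the hinge toward -y.

```bash
python3 -m jog '[{"delta_pos":[0,-0.02,0],"twist":[0,0,0],"gripper":0},{"delta_pos":[0,-0.04,0],"twist":[0,0,0],"gripper":0},{"delta_pos":[0,-0.06,0],"twist":[0,0,0],"gripper":0},{"delta_pos":[0,-0.08,0],"twist":[0,0,0],"gripper":0},{"delta_pos":[0,-0.1,0],"twist":[0,0,0],"gripper":0},{"delta_pos":[0,-0.12,0],"twist":[0,0,0],"gripper":0},{"delta_pos":[0,-0.14,0],"twist":[0,0,0],"gripper":0},{"delta_pos":[0,-0.16,0],"twist":[0,0,0],"gripper":0},{"delta_pos":[0,-0.16,0],"twist":[0,0,0],"gripper":0},{"delta_pos":[0,-0.16,0],"twist":[0,0,0],"gripper":0}]'
python3 - <<'E'
from h import *
F=avg(10);s=telemetry.observe();print('tool F',(np.array(s['ee_rot']).T@F).round(2));to()
E
```

```text
time: 12.65
tool_pos: [0.6389, -0.0367, 0.2446]
ee_rot: [[0.276, 0.961, 0.0], [0.961, -0.276, -0.0], [0.0, 0.0, -1.0]]
ft_force: [3.1, -0.8, -4.8]
grip_width: 0.18
grasp_force: 59.1
Favg [ 3.186 -1.155 -5.028] sd [0.471 0.726 0.556]
tool F [-0.23  3.38  5.03]
t 13.15 pos [ 0.6387 -0.0367  0.2445] yaw -16.04 tilt [-0.  0. -1.] F [ 2.45 -1.72 -4.6 ] w 0.179
```

```bash
python3 -m jog '[{"delta_pos":[0,0.03,-0.06],"twist":[0,0,0],"gripper":0},{"delta_pos":[0,0.05,-0.16],"twist":[0,0,0],"gripper":0},{"delta_pos":[0,0.07,-0.26],"twist":[0,0,0],"gripper":0},{"delta_pos":[0,0.07,-0.36],"twist":[0,0,0],"gripper":0},{"delta_pos":[0,0.07,-0.46],"twist":[0,0,0],"gripper":0},{"delta_pos":[0,0.07,-0.56],"twist":[0,0,0],"gripper":0},{"delta_pos":[0,0.07,-0.64],"twist":[0,0,0],"gripper":0},{"delta_pos":[0,0.07,-0.7],"twist":[0,0,0],"gripper":0},{"delta_pos":[0,0.07,-0.7],"twist":[0,0,0],"gripper":0},{"delta_pos":[0,0.07,-0.64],"twist":[0,0,0],"gripper":0}]'
python3 -m jog '[{"delta_pos":[0,0,0.08],"twist":[0,0,0],"gripper":0},{"delta_pos":[0,0,0.16],"twist":[0,0,0],"gripper":0},{"delta_pos":[0,0,0.24],"twist":[0,0,0],"gripper":0},{"delta_pos":[0,0,0.32],"twist":[0,0,0],"gripper":0},{"delta_pos":[0,0,0.4],"twist":[0,0,0],"gripper":0},{"delta_pos":[0,0,0.48],"twist":[0,0,0],"gripper":0},{"delta_pos":[0,0,0.56],"twist":[0,0,0],"gripper":0},{"delta_pos":[0,0,0.64],"twist":[0,0,0],"gripper":0},{"delta_pos":[0,0,0.7],"twist":[0,0,0],"gripper":0},{"delta_pos":[0,0,0.72],"twist":[0,0,0],"gripper":0}]'
python3 - <<'E'
from h import *
F=avg(12);s=telemetry.observe();print('tool F',(np.array(s['ee_rot']).T@F).round(2));to()
E
```

```text
time: 14.4
tool_pos: [0.6405, -0.0371, 0.2605]
ee_rot: [[0.276, 0.961, 0.0], [0.961, -0.276, 0.0], [0.0, 0.0, -1.0]]
ft_force: [-0.2, 0.8, -6.3]
grip_width: 0.185
grasp_force: 58.9
time: 15.65
tool_pos: [0.6406, -0.0372, 0.2425]
ee_rot: [[0.276, 0.961, 0.0], [0.961, -0.276, 0.0], [0.0, 0.0, -1.0]]
ft_force: [-0.2, -0.6, -4.5]
grip_width: 0.183
grasp_force: 59.0
Favg [ 0.395 -0.052 -4.624] sd [0.493 0.42  0.427]
tool F [0.06 0.39 4.62]
t 16.25 pos [ 0.6406 -0.0371  0.2426] yaw -16.04 tilt [ 0.  0. -1.] F [ 0.73  0.03 -4.46] w 0.178
```

Now it is centred, with a lateral force of about 0.2 N over the baseline. I'll lower it on slowly.

```bash
python3 -m jog '[{"delta_pos":[0,0,0.05],"twist":[0,0,0],"gripper":0},{"delta_pos":[0,0,0.13],"twist":[0,0,0],"gripper":0},{"delta_pos":[0,0,0.22],"twist":[0,0,0],"gripper":0},{"delta_pos":[0,0,0.32],"twist":[0,0,0],"gripper":0},{"delta_pos":[0,0,0.42],"twist":[0,0,0],"gripper":0},{"delta_pos":[0,0,0.52],"twist":[0,0,0],"gripper":0},{"delta_pos":[0,0,0.62],"twist":[0,0,0],"gripper":0},{"delta_pos":[0,0,0.72],"twist":[0,0,0],"gripper":0},{"delta_pos":[0,0,0.8],"twist":[0,0,0],"gripper":0},{"delta_pos":[0,0,0.85],"twist":[0,0,0],"gripper":0}]'
python3 -m jog '[{"delta_pos":[0,0,0.05],"twist":[0,0,0],"gripper":0},{"delta_pos":[0,0,0.13],"twist":[0,0,0],"gripper":0},{"delta_pos":[0,0,0.22],"twist":[0,0,0],"gripper":0},{"delta_pos":[0,0,0.32],"twist":[0,0,0],"gripper":0},{"delta_pos":[0,0,0.42],"twist":[0,0,0],"gripper":0},{"delta_pos":[0,0,0.52],"twist":[0,0,0],"gripper":0},{"delta_pos":[0,0,0.62],"twist":[0,0,0],"gripper":0},{"delta_pos":[0,0,0.72],"twist":[0,0,0],"gripper":0},{"delta_pos":[0,0,0.8],"twist":[0,0,0],"gripper":0},{"delta_pos":[0,0,0.84],"twist":[0,0,0],"gripper":0}]'
python3 - <<'E'
from h import *
F=avg(20);s=telemetry.observe();print('tool F',(np.array(s['ee_rot']).T@F).round(2));to()
E
```

```text
time: 17.5
tool_pos: [0.6406, -0.0372, 0.2213]
ee_rot: [[0.276, 0.961, 0.0], [0.961, -0.276, 0.0], [0.0, 0.0, -1.0]]
ft_force: [0.6, 0.0, -2.2]
grip_width: 0.178
grasp_force: 59.4
time: 18.75
tool_pos: [0.6406, -0.0371, 0.2003]
ee_rot: [[0.276, 0.961, 0.0], [0.961, -0.276, 0.0], [0.0, 0.0, -1.0]]
ft_force: [1.8, 0.6, -1.3]
grip_width: 0.177
grasp_force: 59.7
Favg [ 1.129 -0.255 -0.755] sd [0.334 0.536 0.502]
tool F [0.07 1.16 0.76]
t 19.75 pos [ 0.6406 -0.0371  0.2003] yaw -16.04 tilt [ 0.  0. -1.] F [ 1.07  0.99 -0.6 ] w 0.173
```

```bash
python3 -m jog '[{"delta_pos":[0,0,0.02],"twist":[0,0,0],"gripper":0},{"delta_pos":[0,0.012,0.06],"twist":[0,0,0],"gripper":0},{"delta_pos":[0,0.012,0.1],"twist":[0,0,0],"gripper":0},{"delta_pos":[0,0.012,0.14],"twist":[0,0,0],"gripper":0},{"delta_pos":[0,0.012,0.18],"twist":[0,0,0],"gripper":0},{"delta_pos":[0,0.012,0.22],"twist":[0,0,0],"gripper":0},{"delta_pos":[0,0.012,0.24],"twist":[0,0,0],"gripper":0},{"delta_pos":[0,0.012,0.24],"twist":[0,0,0],"gripper":0},{"delta_pos":[0,0.012,0.24],"twist":[0,0,0],"gripper":0},{"delta_pos":[0,0.012,0.24],"twist":[0,0,0],"gripper":0}]'
python3 - <<'E'
from h import *
F=avg(40);s=telemetry.observe();print('tool F',(np.array(s['ee_rot']).T@F).round(2));to()
E
```

```text
time: 21.0
tool_pos: [0.6408, -0.0372, 0.1943]
ee_rot: [[0.276, 0.961, 0.0], [0.961, -0.276, 0.0], [0.0, 0.0, -1.0]]
ft_force: [0.8, -0.5, 0.5]
grip_width: 0.177
grasp_force: 59.8
Favg [ 0.824 -0.134 -0.083] sd [0.534 0.553 0.439]
tool F [0.1  0.83 0.08]
t 23.0 pos [ 0.6408 -0.0372  0.1943] yaw -16.03 tilt [ 0.  0. -1.] F [ 0.12 -0.25 -0.73] w 0.18
```

```bash
python3 -m jog '[{"delta_pos":[0,0,0.02],"twist":[0,0,0],"gripper":0},{"delta_pos":[0,0,0.02],"twist":[0,0,0],"gripper":0},{"delta_pos":[0,0,0.02],"twist":[0,0,0],"gripper":0},{"delta_pos":[0,0,0.02],"twist":[0,0,0],"gripper":0.17},{"delta_pos":[0,0,0.02],"twist":[0,0,0],"gripper":0.18},{"delta_pos":[0,0,0.02],"twist":[0,0,0],"gripper":0.19},{"delta_pos":[0,0,0.02],"twist":[0,0,0],"gripper":0.21},{"delta_pos":[0,0,0.02],"twist":[0,0,0],"gripper":0.24},{"delta_pos":[0,0,0.02],"twist":[0,0,0],"gripper":0.3},{"delta_pos":[0,0,0.02],"twist":[0,0,0],"gripper":0.4}]' 20
python3 - <<'E'
from h import *
for i in range(4):
    im=eyes.snapshot("scene")
    print([(b[0],b[1]) for b in blobs(im,*C['red'])])
cv2.imwrite("pics/s5.png",im);d=eyes.snapshot("side");cv2.imwrite("pics/d5.png",d)
avg(4);to()
o=np.hstack([cv2.resize(im[260:410,310:510],None,fx=2,fy=2),cv2.resize(d[120:270,280:430],None,fx=2,fy=2)]);cv2.imwrite("pics/v5.png",o)
E
```

```text
time: 24.25
tool_pos: [0.6407, -0.0372, 0.1937]
ee_rot: [[0.276, 0.961, -0.0], [0.961, -0.276, 0.0], [0.0, -0.0, -1.0]]
ft_force: [-0.6, -0.9, -0.7]
grip_width: 0.401
grasp_force: 0.0
[([262.8, 78.1], 444), ([419.5, 353.0], 152)]
[([262.7, 78.5], 435), ([419.5, 353.1], 155)]
[([262.8, 78.3], 434), ([419.4, 353.1], 156)]
[([263.0, 78.7], 423), ([419.6, 352.9], 153)]
Favg [ 0.059 -0.02   0.356] sd [0.385 0.573 0.327]
t 24.7 pos [ 0.6408 -0.0372  0.1937] yaw -16.04 tilt [-0.  0. -1.] F [ 0.13 -0.14  0.72] w 0.395
```

View pics/v5.png

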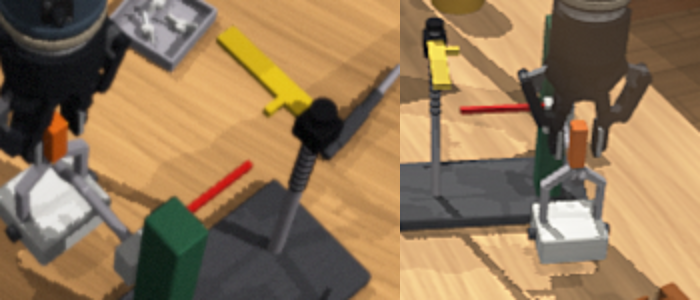

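The hinge hangs on the hook and the fingers are open and clear of the tab. The pointer is steady with its tip at scene (436,342). Next I'll retreat upward and measure the pointer's drop.

```bash
python3 -m jog '[{"delta_pos":[0,0,-0.1],"twist":[0,0,0],"gripper":0.4},{"delta_pos":[0,0,-0.4],"twist":[0,0,0],"gripper":0.4},{"delta_pos":[0,0,-0.9],"twist":[0,0,0],"gripper":0.4},{"delta_pos":[0,0,-1.6],"twist":[0,0,0],"gripper":0.4},{"delta_pos":[0,0,-2.6],"twist":[0,0,0],"gripper":0.4},{"delta_pos":[0,0,-3.8],"twist":[0,0,0],"gripper":0.4},{"delta_pos":[0,0,-5],"twist":[0,0,0],"gripper":0},{"delta_pos":[0,0,-5.8],"twist":[0,0,0],"gripper":0},{"delta_pos":[0,0,-6],"twist":[0,0,0],"gripper":0},{"delta_pos":[0,0,-6],"twist":[0,0,0],"gripper":0}]'
python3 - <<'E'
from h import *
cv2.imwrite("pics/s6.png",eyes.snapshot("scene"));cv2.imwrite("pics/d6.png",eyes.snapshot("side"))
def red(f,n):
    im=cv2.imread(f"pics/{f}.png").astype(float);b,g,r=im[...,0],im[...,1],im[...,2]
    m=((r>60)&(r>3*g)&(r>3*b)).astype(np.uint8)
    k,l,st,c=cv2.connectedComponentsWithStats(m)
    best=None
    for i in range(1,k):
        if st[i,4]>25:
            v,u=np.where(l==i);print(f,st[i].tolist(),c[i].round(1))
for f in("s0" ,"scene0","s6"): 
    import os
    if os.path.exists(f"pics/{f}.png"): red(f,0)
for f in("side0","d6"):red(f,0)
to()
E
```

```text
time: 25.95
tool_pos: [0.6406, -0.0372, 0.3441]
ee_rot: [[0.276, 0.961, 0.0], [0.961, -0.276, 0.0], [0.0, 0.0, -1.0]]
ft_force: [0.5, 0.6, -0.0]
grip_width: 0.0
grasp_force: 0.0
scene0 [237, 56, 34, 43, 655] [259.9  79. ]
scene0 [392, 321, 49, 38, 251] [416.2 339.6]
s6 [236, 56, 35, 43, 766] [258.4  79.3]
s6 [404, 341, 32, 25, 157] [419.4 353.1]
side0 [311, 148, 43, 5, 113] [328.7 149.9]
d6 [311, 172, 41, 5, 113] [331.4 173.7]
t 26.05 pos [ 0.6403 -0.0371  0.3429] yaw -16.03 tilt [-0.002  0.    -1.   ] F [-0.54 -0.52 -0.09] w -0.002
```

```bash
python3 - <<'E'
from h import *
def mask(f):
    im=cv2.imread(f"pics/{f}.png").astype(float);b,g,r=im[...,0],im[...,1],im[...,2]
    return (r>60)&(r>3*g)&(r>3*b)
base=np.array([.565,.0975])
for n,a,b,sl in(("side","side0","d6",(140,185,311,345)),("scene","scene0","s6",(315,380,400,445))):
    ls=[]
    for f in(a,b):
        m=mask(f)[sl[0]:sl[1],sl[2]:sl[3]];v,u=np.where(m);L=cv2.fitLine(np.float32(np.c_[u+sl[2],v+sl[0]]),cv2.DIST_L2,0,.01,.01).ravel();ls.append(L)
    P=lambda d:proj(n,(*base,.222-d))
    dist=lambda L,q:np.cross(L[:2],q-L[2:])
    from scipy.optimize import brentq
    o=dist(ls[0],P(0));f=lambda d:dist(ls[1],P(d))-o
    print(n,'offset0',o.round(2),'dip',brentq(f,0,.1))
im=cv2.imread("pics/d6.png");
for f in("side0","d6"):
  im=cv2.imread(f"pics/{f}.png")
  for b in blobs(im,(20,100,60),(35,255,255),15):
    if 285<b[0][0]<320 and b[0][1]<200: print(f,b[:2],cv2.boundingRect(cv2.findNonZero(b[2])))
e=np.array([.278,.9605]);rod=np.array([.5485,.1324])
print('marker pt',rod-.08*e)
p=eyes.camera_params("scene")
for b in blobs(cv2.imread("pics/s6.png"),*C['yellow']):
    r=cv2.minAreaRect(cv2.findNonZero(b[2]));print(b[:2],cv2.boxPoints(r).round(1).tolist())
to((.526,.055,.33,-16.1))
E
```

```text
side offset0 0.39 dip 0.062469746620864665
scene offset0 0.57 dip 0.0629863114386744
side0 ([306.6, 112.9], 435) (296, 97, 26, 30)
side0 ([299.9, 151.2], 270) (293, 140, 17, 25)
d6 ([307.2, 112.6], 457) (296, 97, 26, 30)
d6 ([299.9, 151.3], 272) (293, 140, 17, 25)
marker pt [0.52626 0.05556]
([442.7, 296.2], 630) [[411.20001220703125, 286.29998779296875], [425.0, 271.5], [466.1000061035156, 309.79998779296875], [452.29998779296875, 324.6000061035156]]
t 26.05 pos [ 0.6403 -0.0371  0.3429] yaw -16.03 tilt [-0.002  0.    -1.   ] F [-0.54 -0.52 -0.09] w -0.002
(0.526, 0.055, 0.33, -16.1) -> [2.277, -5.411, 0.524] [-0.01, 0.002, 0.007]<stdin>:11: DeprecationWarning: Arrays of 2-dimensional vectors are deprecated. Use arrays of 3-dimensional vectors instead. (deprecated in NumPy 2.0)
```

```bash
python3 -m jog '[{"delta_pos":[0.3,-0.7,0],"twist":[0,0,0],"gripper":0},{"delta_pos":[0.8,-1.8,0.1],"twist":[0,0,0],"gripper":0},{"delta_pos":[1.4,-3.2,0.3],"twist":[0,0,0],"gripper":0},{"delta_pos":[2,-4.6,0.6],"twist":[0,0,0],"gripper":0},{"delta_pos":[2.25,-5.3,1],"twist":[0,0,0],"gripper":0},{"delta_pos":[2.28,-5.4,1.6],"twist":[0,0,0],"gripper":0},{"delta_pos":[2.28,-5.4,2.1],"twist":[0,0,0],"gripper":0},{"delta_pos":[2.28,-5.4,2.4],"twist":[0,0,0],"gripper":0},{"delta_pos":[2.28,-5.4,2.5],"twist":[0,0,0],"gripper":0},{"delta_pos":[2.28,-5.4,2.5],"twist":[0,0,0],"gripper":0}]'
python3 - <<'E'
from h import *
p=eyes.camera_params("wrist");im=eyes.snapshot("wrist")
s=telemetry.observe();R=np.array(s['ee_rot']);t=np.array(s['tool_pos'])
b=max(blobs(im,(20,120,60),(35,255,255),100),key=lambda b:b[1]);c=cv2.boxPoints(cv2.minAreaRect(cv2.findNonZero(b[2])))
for q in c: print(q.round(0),((R.T@(plane("wrist",q,.241,p)-t))*1000).round(1))
avg(6);to()
d=eyes.snapshot("side");cv2.imwrite("pics/v7.png",np.hstack([cv2.resize(im[150:,160:480],None,fx=1.2,fy=1.2),cv2.resize(d[100:232,250:380],(390,396))]))
E
```

```text
time: 27.3
tool_pos: [0.5272, 0.0545, 0.2812]
ee_rot: [[0.277, 0.961, 0.0], [0.961, -0.277, -0.0], [-0.0, 0.0, -1.0]]
ft_force: [-0.1, -0.1, 0.6]
grip_width: -0.001
grasp_force: 0.0
[296. 134.] [ 69.2 -11.6  40.5]
[371. 134.] [69.2 20.5 40.5]
[371. 293.] [-4.4 23.2 40.5]
[296. 293.] [ -4.5 -13.   40.5]
Favg [ 0.084  0.342 -0.291] sd [0.505 0.591 0.368]
t 27.65 pos [0.5269 0.0549 0.2815] yaw -16.03 tilt [ 0.  0. -1.] F [ 0.89  0.86 -0.45] w 0.005
```

View pics/v7.png

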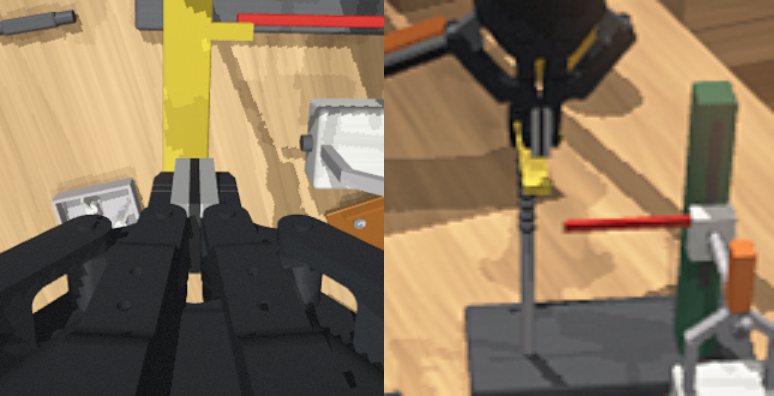

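The fingers are over the yellow tab, about 3 mm to the +y side of its middle, and the hinge still hangs. I'll correct sideways and lower to contact.

```bash
python3 -m jog '[{"delta_pos":[0,-0.1,0.1],"twist":[0,0,0],"gripper":0},{"delta_pos":[0,-0.1,0.22],"twist":[0,0,0],"gripper":0},{"delta_pos":[0,-0.1,0.32],"twist":[0,0,0],"gripper":0},{"delta_pos":[0,-0.1,0.4],"twist":[0,0,0],"gripper":0},{"delta_pos":[0,-0.1,0.46],"twist":[0,0,0],"gripper":0},{"delta_pos":[0,-0.1,0.52],"twist":[0,0,0],"gripper":0},{"delta_pos":[0,-0.1,0.58],"twist":[0,0,0],"gripper":0},{"delta_pos":[0,-0.1,0.64],"twist":[0,0,0],"gripper":0},{"delta_pos":[0,-0.1,0.7],"twist":[0,0,0],"gripper":0},{"delta_pos":[0,-0.1,0.75],"twist":[0,0,0],"gripper":0}]'
python3 - <<'E'
from h import *
avg(5);to()
im=eyes.snapshot("side")
for b in blobs(im,(20,100,60),(35,255,255),15):
    if 285<b[0][0]<320 and b[0][1]<230: print(b[:2],cv2.boundingRect(cv2.findNonZero(b[2])))
E
```

```text
time: 28.95
tool_pos: [0.5244, 0.0555, 0.2626]
ee_rot: [[0.276, 0.961, 0.0], [0.961, -0.276, 0.0], [0.0, 0.0, -1.0]]
ft_force: [-0.5, -0.5, 1.2]
grip_width: 0.001
grasp_force: 0.8
Favg [-0.155  0.101  1.19 ] sd [0.508 0.564 0.553]
t 29.2 pos [0.5244 0.0556 0.2625] yaw -16.03 tilt [ 0.  0. -1.] F [0.1  0.83 0.93] w 0.001
([300.0, 162.1], 68) (295, 157, 11, 10)
```

```bash
python3 -m jog '[{"delta_pos":[0,0,0.06],"twist":[0,0,0],"gripper":0},{"delta_pos":[0,0,0.16],"twist":[0,0,0],"gripper":0},{"delta_pos":[0,0,0.28],"twist":[0,0,0],"gripper":0},{"delta_pos":[0,0,0.42],"twist":[0,0,0],"gripper":0},{"delta_pos":[0,0,0.56],"twist":[0,0,0],"gripper":0},{"delta_pos":[0,0,0.7],"twist":[0,0,0],"gripper":0},{"delta_pos":[0,0,0.84],"twist":[0,0,0],"gripper":0},{"delta_pos":[0,0,0.98],"twist":[0,0,0],"gripper":0},{"delta_pos":[0,0,1.12],"twist":[0,0,0],"gripper":0},{"delta_pos":[0,0,1.25],"twist":[0,0,0],"gripper":0}]'
python3 -m jog '[{"delta_pos":[0,0,0.14],"twist":[0,0,0],"gripper":0},{"delta_pos":[0,0,0.28],"twist":[0,0,0],"gripper":0},{"delta_pos":[0,0,0.42],"twist":[0,0,0],"gripper":0},{"delta_pos":[0,0,0.56],"twist":[0,0,0],"gripper":0},{"delta_pos":[0,0,0.7],"twist":[0,0,0],"gripper":0},{"delta_pos":[0,0,0.84],"twist":[0,0,0],"gripper":0},{"delta_pos":[0,0,0.98],"twist":[0,0,0],"gripper":0},{"delta_pos":[0,0,1.1],"twist":[0,0,0],"gripper":0},{"delta_pos":[0,0,1.2],"twist":[0,0,0],"gripper":0},{"delta_pos":[0,0,1.25],"twist":[0,0,0],"gripper":0}]'
python3 - <<'E'
from h import *
avg(4);to()
im=eyes.snapshot("side");cv2.imwrite("pics/d8.png",im);sc=eyes.snapshot("scene");cv2.imwrite("pics/s8.png",sc)
for n,i in(("side",im),("scene",sc)):
  for b in blobs(i,(20,100,60),(35,255,255),15):
    if n=="scene" or 285<b[0][0]<320 and b[0][1]<230: print(n,b[:2],cv2.boundingRect(cv2.findNonZero(b[2])))
E
```

```text
time: 30.5
tool_pos: [0.5244, 0.0556, 0.2311]
ee_rot: [[0.276, 0.961, 0.0], [0.961, -0.276, 0.0], [0.0, 0.0, -1.0]]
ft_force: [-0.2, -0.3, 1.1]
grip_width: -0.001
grasp_force: 0.9
time: 31.75
tool_pos: [0.5244, 0.0556, 0.1999]
ee_rot: [[0.276, 0.961, 0.0], [0.961, -0.276, 0.0], [0.0, -0.0, -1.0]]
ft_force: [0.6, -0.0, 1.8]
grip_width: 0.0
grasp_force: 0.8
Favg [ 0.371 -0.462  0.386] sd [0.237 0.318 0.533]
t 31.95 pos [0.5241 0.0556 0.1999] yaw -16.03 tilt [-0.001  0.    -1.   ] F [ 0.33 -0.83 -0.38] w 0.003
side ([299.9, 187.2], 55) (296, 183, 9, 8)
scene ([440.8, 323.3], 509) (416, 305, 44, 35)
```

```bash
python3 -m jog '[{"delta_pos":[0,0,0.06],"twist":[0,0,0],"gripper":0},{"delta_pos":[0,0,0.14],"twist":[0,0,0],"gripper":0},{"delta_pos":[0,0,0.22],"twist":[0,0,0],"gripper":0},{"delta_pos":[0,0,0.3],"twist":[0,0,0],"gripper":0},{"delta_pos":[0,0,0.37],"twist":[0,0,0],"gripper":0},{"delta_pos":[0,0,0.42],"twist":[0,0,0],"gripper":0},{"delta_pos":[0,0,0.42],"twist":[0,0,0],"gripper":0},{"delta_pos":[0,0,0.42],"twist":[0,0,0],"gripper":0},{"delta_pos":[0,0,0.42],"twist":[0,0,0],"gripper":0},{"delta_pos":[0,0,0.42],"twist":[0,0,0],"gripper":0}]'
python3 - <<'E'
from h import *
avg(4);to()
E
python3 -m jog '[{"delta_pos":[0,0,-0.2],"twist":[0,0,0],"gripper":0},{"delta_pos":[0,0,-0.8],"twist":[0,0,0],"gripper":0},{"delta_pos":[0,0,-1.8],"twist":[0,0,0],"gripper":0},{"delta_pos":[0,0,-3],"twist":[0,0,0],"gripper":0},{"delta_pos":[0,0,-4.2],"twist":[0,0,0],"gripper":0},{"delta_pos":[0,0,-5.4],"twist":[0,0,0],"gripper":0},{"delta_pos":[0,0,-6.4],"twist":[0,0,0],"gripper":0},{"delta_pos":[0,0,-7],"twist":[0,0,0],"gripper":0},{"delta_pos":[0,0,-7],"twist":[0,0,0],"gripper":0},{"delta_pos":[0,0,-7],"twist":[0,0,0],"gripper":0}]'
python3 - <<'E'
from h import *
from scipy.optimize import brentq
for n,f0,f1 in(("side","side0","d9"),("scene","scene0","s9")):
    cv2.imwrite(f"pics/{f1}.png",eyes.snapshot(n))
    for f in(f0,f1):
      for b in blobs(cv2.imread(f"pics/{f}.png"),(20,100,60),(35,255,255),60):
        if n=="scene" or 285<b[0][0]<320 and b[0][1]>125: print(f,b[:2],cv2.boundingRect(cv2.findNonZero(b[2])),cv2.boxPoints(cv2.minAreaRect(cv2.findNonZero(b[2]))).round(1).tolist())
to()
q=.5207,.0363
for n in("side","scene"):print(n,'tab end',[proj(n,(*q,z)).round(1).tolist() for z in(.241,.17,.163,.156)])
a=cv2.imread("pics/d9.png")[130:230,270:395];b=cv2.imread("pics/s9.png")[260:360,380:505]
cv2.imwrite("pics/v9.png",np.hstack([cv2.resize(a,(390,312),interpolation=2),cv2.resize(b,(390,312),interpolation=2)]))
E
```

```text
time: 33.3
tool_pos: [0.5244, 0.0555, 0.1896]
ee_rot: [[0.276, 0.961, 0.0], [0.961, -0.276, 0.0], [0.0, 0.0, -1.0]]
ft_force: [0.9, -0.0, 0.1]
grip_width: -0.005
grasp_force: 0.0
Favg [0.221 0.037 0.084] sd [0.293 0.309 0.611]
t 33.5 pos [0.5244 0.0555 0.1895] yaw -16.04 tilt [ 0.  0. -1.] F [ 0.51 -0.26 -0.73] w 0.0
time: 34.75
tool_pos: [0.5238, 0.0555, 0.3636]
ee_rot: [[0.276, 0.961, -0.002], [0.961, -0.276, -0.0], [-0.001, -0.002, -1.0]]
ft_force: [-0.3, 0.1, -0.1]
grip_width: 0.0
grasp_force: 0.0
side0 ([299.9, 151.2], 270) (293, 140, 17, 25) [[293.0, 140.0], [309.0, 140.0], [309.0, 164.0], [293.0, 164.0]]
d9 ([299.9, 181.0], 252) (294, 169, 16, 26) [[289.1000061035156, 192.1999969482422], [294.3999938964844, 168.39999389648438], [309.29998779296875, 171.6999969482422], [304.0, 195.60000610351562]]
scene0 ([442.2, 296.1], 769) (418, 273, 49, 45) [[410.3999938964844, 286.1000061035156], [425.29998779296875, 270.29998779296875], [467.0, 309.8999938964844], [452.1000061035156, 325.6000061035156]]
s9 ([435.8, 321.7], 676) (413, 299, 46, 44) [[406.0, 311.0], [420.0, 297.0], [459.0, 336.0], [445.0, 350.0]]
t 34.85 pos [0.5239 0.0555 0.3634] yaw -16.04 tilt [-0.002 -0.001 -1.   ] F [ 0.42 -0.46 -0.41] w -0.003
side tab end [[302.2, 161.7], [302.1, 190.1], [302.1, 192.8], [302.1, 195.4]]
scene tab end [[420.7, 275.0], [415.8, 299.5], [415.3, 301.7], [414.9, 304.0]]
```

View pics/v9.png

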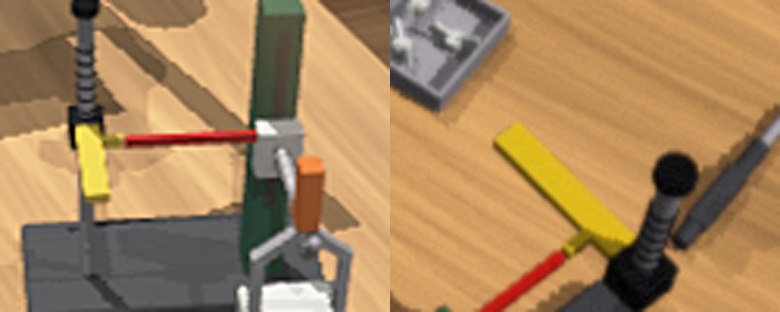

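The marker's stub and the red pointer look level in both views. One subpixel check remains.

```bash
python3 - <<'E'
from h import *
for f,(r0,r1,c0,c1) in(("d9",(160,190,296,355)),("s9",(325,385,395,450))):
    im=cv2.imread(f"pics/{f}.png").astype(float)[r0:r1,c0:c1];b,g,r=im[...,0],im[...,1],im[...,2]
    red=(r>60)&(r>3*g)&(r>3*b);h=cv2.cvtColor(im.astype(np.uint8),cv2.COLOR_BGR2HSV);y=cv2.inRange(h,(20,150,50),(35,255,255))>0
    v,u=np.where(red);umin,umax=u.min(),u.max()
    k=np.polyfit(u,v,1)
    print(f,'line',k.round(3),'red u',umin+c0,umax+c0)
    # stub columns
    rng=range(umin-7,umin) if f=="d9" else range(umax+1,umax+9)
    for c in rng:
        rr=np.flatnonzero(y[:,c]); rr=rr[abs(rr-np.polyval(k,c))<6]
        if len(rr):print(c+c0,rr.min()+r0,rr.max()+r0,'line',round(np.polyval(k,c)+r0,1))
    for c in (umin+3,umin+8,umax-3):
        rr=np.flatnonzero(red[:,c]);print(' red',c+c0,rr.min()+r0,rr.max()+r0)
E
```

```text
d9 line [-0.046 15.353] red u 310 351
303 173 181 line 175.0
304 173 176 line 175.0
305 174 176 line 174.9
306 173 176 line 174.9
307 173 176 line 174.8
308 173 176 line 174.8
 red 313 174 175
 red 318 173 175
 red 348 172 174
s9 line [-0.751 46.489] red u 404 435
436 338 340 line 340.7
437 337 342 line 340.0
438 336 342 line 339.2
439 335 340 line 338.5
440 332 340 line 337.7
441 331 339 line 337.0
442 331 338 line 336.2
443 330 337 line 335.5
 red 407 361 365
 red 412 357 361
 red 432 342 346
```

```bash
python3 -c "
from h import *
print(arm.sign_off())"
```

```text
the job is handed in; nothing more can be done
None
```

The hinge hangs in the hook's dip and has been let go, and the yellow marker is level with the red pointer to about 1 mm by camera; the job was handed in at about 35 s with the arm clear, and the verdict was not shown.

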